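Mesh the small reamer with the juicer's drive and hold it pressed

TASK

Get the citrus juicer ready on the worktop: turn the guard's locking knob clockwise until it is free, slide the guard fully open, then take the small reamer from the wooden rack, turn its four fins in line with the cross-shaped drive socket and slide it home. Press it down all the way against the drive's spring, and finish while still holding it pressed down: do not let go. Leave the other tools in the rack and the things around in their places.

Things in the scene. Friction and masses are not known exactly. Their poses are not given: they have to be found in the camera images.
- juicer: Juicer motor base, white plastic, fixed: block 140 x 250 x 80 mm (x, y, z), origin at the centre of its underside, deck 80 mm above the worktop. On it a steel guard plate slides along the base's +y; a fixed steel gate (two arms, 30 mm gap, top 20 mm above the deck) crosses it 12 mm to +y of the origin. The drive socket is 60 mm to -y of the origin, under the shut guard.
- guard (a joint): Slide of the guard (86 x 115 x 3 mm plate, underside 9 mm above the deck), m: 0 shut over the socket, 0.065 fully open (along the juicer's +y). About 2 N friction, stays where left; moved by the locking knob that stands on it. It opens only when the knob is turned so that its steel foot passes the gate.
- lock_knob (a joint): Angle of the locking knob on the guard, rad: 0 = bar across the guard (along the juicer's x; its 44 mm steel foot is caught behind the gate), grows clockwise seen from above, stop at 1.4 (bar about along the juicer's y). The guard is free above about 1.15. Starts at 0 to 0.2; light friction (0.08 N m).
- knob_grip (a point): Point on the knob's axis at gripping height, 44 mm above the deck (124 mm above the worktop). The knob is a black bar 40 mm long (point x axis), 14 mm wide (y), reaching from 24 to 54 mm above the deck. Keep the fingertips over 21 mm above the deck to clear the gate. Moves with guard and knob.
- drive_mouth (a point): Centre of the drive socket's upper face: dark steel, 32 mm square, two crossing slots 7 mm wide, flaring in the top 6 mm, along its own x and y (35 mm deep); at rest 7 mm above the deck, 87 mm above the worktop. Starts turned up to 0.7 rad about the vertical from the juicer; turns only stiffly (0.3 N m). The pattern repeats every 90 degrees.
- drive_press (a joint): How far the drive is pressed down, m: 0 at rest (up), 0.006 at the bottom. Spring: 3 N to start, about 10 N at the bottom; it comes up again when let go.
- small_reamer: Smaller reamer, the one to fit: white plastic, about 80 g, upright in the rack. Origin: centre of its square collar's underside, z up. Collar 36 x 36, 22 mm high (grip two flats); ribbed cone above, to 56 mm; below, steel stem 26 mm long: four fins, a cross 24 mm wide, 4 thick (last 5 mm 20 wide, 2 thick) along x and y, square to the flats. Home: collar on the drive's upper face.
- large_reamer: The larger reamer, to be left in the rack: same shape and stem, but collar 54 x 54 mm and 62 mm high above the rack. Origin as for the small one.
- pusher: Round white plastic pusher, to be left in the rack: flange 42 mm across, mushroom grip, 52 mm high above the rack; origin at the centre of its flange's underside.
- rack: Wooden rack block 260 x 80 x 36 mm (its x, y, z), fixed, origin at the centre of its underside; three 30 mm square holes along its x axis at -80, 0 and +80 mm hold the small reamer, the large reamer and the pusher in any order. What stands in it rests on its top, 36 mm above the worktop.
- jug: Glass mug 76 mm across, 85 mm high, standing near the juicer; origin at its underside. Leave it in place.
- juice_bowl: White ceramic bowl 124 mm across, 50 mm high, beside the rack; origin at its underside. Leave it in place.
Mind the look-alikes: they are no part of the job. Leave any green or pink look-alike of the small_reamer alone.

How it is judged (in metres and radians):
On the way, in this order (a step that is already met when the one before it is completed fails the run):
1. the locking knob is turned clockwise until the guard is free (value of joint lock_knob above 1.1 rad), for 0.2 s.
2. the guard is slid open (value of joint guard above 0.058 m), for 0.2 s.
3. the small reamer is meshed with the drive and slid home (z of small_reamer in the frame of drive_mouth below 0.003 m and horizontal distance between small_reamer and drive_mouth below 0.004 m and angle between small_reamer's own z axis and vertical below 0.1 rad), for 0.2 s.
At the end, for the whole second after the job is handed in: Guard open 58 of its 65 mm or more; small reamer home in the drive (collar within 3 mm of its upper face, axis within 4 mm, upright within 0.1 rad); drive pressed down 4.2 of its 6 mm or more; fingers still on the small reamer with over 1.5 N; all through the last second (all of step 3 and value of joint guard above 0.058 m and value of joint drive_press above 0.0042 m and contact force between small_reamer and the fingers above 1.5 N); the arm keeps its last pose, push and grip.
It fails at once if the large reamer is moved from its place (more than 20 mm) (distance of large_reamer from where it was at the start of the episode above 0.02 m).
It fails at once if the pusher is moved from its place (more than 20 mm) (distance of pusher from where it was at the start of the episode above 0.02 m).
It fails at once if the jug is moved from its place (more than 30 mm) (distance of jug from where it was at the start of the episode above 0.03 m).
It fails at once if the bowl is moved from its place (more than 30 mm) (distance of juice_bowl from where it was at the start of the episode above 0.03 m).
It also fails if it takes over 58 s, if anything falls off the work surface, if the arm or the gripper's body presses on something with over 40 N, if the wrist force passes 120 N, or if a joint passes its speed limit or range.

ROBOT

A 6-joint arm with a two-finger parallel gripper is mounted at the origin on the work surface. World frame = base frame: x ahead of the robot, y to its left, z up, the work surface at z = 0. Lengths are in mm, angles in rad, forces in N, time in s.
With the tool pointing down it reaches from about 275 to 875 mm from the base axis. Payload 12.5 kg.
Tool frame: the origin (TCP) lies between the finger pads; the fingertips stand 19 mm ahead of it and the grasp point (between the pads) is the TCP (robot.finger_overhang is the distance from the TCP to the fingertips, in mm); z points along the fingers, y is the line along which they close (so a half turn about z gives the same grasp; the last joint's range is limited). The gripper opens to 85 mm and grips with 20 to 120 N. Pads are 22 mm wide; open, the fingers measure 114 mm over their backs; the gripper's body (76 mm by 85 mm) begins 54 mm behind the grasp point. The pads swing forward as they close: fully open they stand 13 mm farther back than shut.
Start: joints at [-1.304, 0.351, 1.652, -0, 1.139, -0.085], TCP at [189.542, -516.293, 250.29] pointing down, gripper open.
Joint ranges: [-2.75, 2.75], [-0.79, 2.1], [0.01, 2.65], [-1.57, 4.71], [0.07, 3.14], [-2.87, 2.87]. Speed limits (rad/s): [2.22, 2.22, 2.79, 3.14, 3.14, 3.14].

INTERFACE

Orientations are given as a rotation vector (axis times angle).
In Python, from station import robot gives the robot as it stands.
- The arm moves only by the tool apply_moves, never from a script. Its argument "moves" is a list of rows, each an object with "translation": the shift along the tool's x, y, z scaled (see below), a list of three; "turn": the turn, a rotation vector about the tool's x, y, z scaled (see below), a list of three; "claw": the opening, from -1 (shut) to 1 (fully open). In form: [{"translation": [x, y, z], "turn": [wx, wy, wz], "claw": claw}, ...]. A call has 1 to 5 rows; each row is the pose to reach, as a shift and turn from the pose commanded when the call began, along the tool's axes at that moment, turning the shorter way round; what a row does not reach only later rows make up. The controller multiplies each number of a shift by 100 mm and each number of a turn by 360 degrees. A row lasts 1/8 s, in which the tool goes at most 62.5 mm and 10.7 degrees, less where a joint would pass 70% of its speed; a pose out of reach is approached as far as the arm can. A call with a number of a shift or a turn outside -1 to 1 is refused whole. A call with a gripper value outside its range is refused whole. The fingers move at their own pace and stop on an object; "force" is the grip in N (left out, the last holds). Time passes only in rows, so rows that repeat a pose let the fingers close. It gives the time, the measured TCP pose, the force, the opening and the grip force at its end, in the units of the state.
- robot.sense(): the state, without advancing time (a new reading comes with each control period).
- robot.capture(name): name is "scene" or "top" or "wrist"; returns the picture (400x640x3 uint8, red, green, blue); there is no depth.
- robot.camera_info(name): a dict with "vfov" (degrees; the focal length in pixels is half the picture's height over the tangent of half this angle, whatever the lens; pixels are square), "cx", "cy" (the principal point, pixels), "extrinsics" (4x4, takes a point from camera to world coordinates); the wrist camera has in their place "T_tool_cam" (4x4, takes a point from camera to tool coordinates, whose origin is the TCP and whose axes are the flange's). Camera axes: x right, y down, z forward; pixel columns grow to the right and rows downward; lengths in mm; the calibration is good to about 2 mm. A picture is of the moment at which its call begins: read the wrist's pose just before it. camera_info takes no time and is no camera call.
- robot.finish_job(): hands the job in; it is judged then, once.
The state is a dict: "clock": time; "joint_pos": joint angles; "joint_velocities": joint speeds; "joint_torque": joint torques, N m; "tool_pos": TCP position; "tcp_rot": TCP orientation; "contact_force": force on the tool from outside, world axes, zero at the start; "ft_torque": the same for the moment, N m; "opening": finger opening in mm; "finger_force": force on a finger pad.
Only numpy, scipy, OpenCV 4.12 (cv2) and the standard library are available. Lean on these libraries where they do the work, as an engineer would, in place of code of your own. Each camera call takes 0.05 s, during which the arm holds its last target. There are 200 camera calls.

## Working session

There is one attempt and no reset: what is moved stays moved. The work goes in short steps, Python scripts to look and compute and a tool call to move; the robot and the scene stay as the last step left them, time stands still between calls to the robot, and variables do not carry over. Pictures are saved under pics/ and viewed, at most 10 in all, crops included, and the job is handed in when it is done.

Besides the shell and the picture viewer there is one more tool, called after "Emit:" as name([rows], argument=value, ...), one row to a line, values as JSON. apply_moves: Moves the arm, as the interface text tells. Shifts and turns lie within -1 to 1; 1 stands for 100 mm of shift or 360 degrees of turn. Its arguments: {"type":"object","properties":{"moves":{"type":"array"},"force":{"type":"number"}},"required":["moves"]}

```bash
ls; mkdir -p pics; python3 - <<'E'
from station import robot
import cv2,numpy as np
print(robot.sense())
for n in("scene","top","wrist"):
    print(n,robot.camera_info(n))
    cv2.imwrite(f"pics/{n}0.png",robot.capture(n)[:,:,::-1])
E
```

```text
pics
{'clock': 0.0, 'joint_pos': array([-1.30359719e+00,  3.51241293e-01,  1.65241607e+00, -2.48082043e-05,
        1.13910332e+00, -8.45876293e-02]), 'joint_velocities': array([ 1.89571858e-04, -1.29095595e-03, -7.41353084e-04,  1.69253979e-03,
       -2.25152118e-05,  1.89296352e-05]), 'joint_torque': array([-2.07929888e-04, -5.06101620e+01, -2.91411227e+01, -8.69903215e-05,
        4.54621419e-03,  7.11730536e-06]), 'tool_pos': array([ 189.46067566, -516.0115626 ,  249.75868858]), 'tcp_rot': array([-3.09197371e+00, -5.49553294e-01,  2.02451450e-04]), 'contact_force': array([-0.26554116, -0.31339832,  0.58616866]), 'ft_torque': array([-0.00301214, -0.037999  ,  0.00932896]), 'finger_force': 0.0, 'opening': 85.28189271800098}
scene {'vfov': 57.02024138440547, 'cx': 317.92484887100323, 'cy': 203.8289696437021, 'extrinsics': array([[ 4.22655388e-01,  7.08618895e-01, -5.64997066e-01,
         1.00108504e+03],
       [ 9.06098505e-01, -3.17569001e-01,  2.79527151e-01,
        -3.44107581e+02],
       [ 1.86526670e-02, -6.30086653e-01, -7.76300771e-01,
         7.50824489e+02],
       [ 
[... 257 characters left out ...]
],
       [-9.99518394e-01, -1.92789898e-02, -2.43166642e-02,
        -8.32813597e+01],
       [ 2.73033271e-02, -1.73940591e-01, -9.84377569e-01,
         1.01086441e+03],
       [ 0.00000000e+00,  0.00000000e+00,  0.00000000e+00,
         1.00000000e+00]])}
wrist {'vfov': 59.52185084117425, 'cx': 314.4238925696449, 'cy': 199.28146136908927, 'T_tool_cam': array([[ 1.11632065e-03, -9.50264064e-01, -3.11443353e-01,
         8.03505414e+01],
       [ 9.99999293e-01,  9.32878928e-04,  7.37978625e-04,
         5.29506116e-01],
       [-4.10735627e-04, -3.11443957e-01,  9.50264433e-01,
        -1.24663540e+02],
       [ 0.00000000e+00,  0.00000000e+00,  0.00000000e+00,
         1.00000000e+00]])}
```

View pics/top0.png

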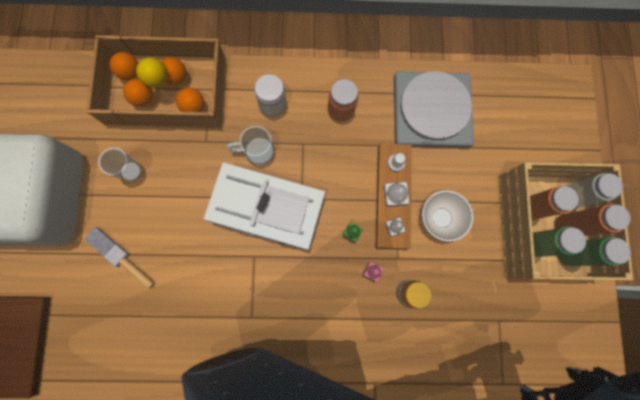

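View pics/scene0.png

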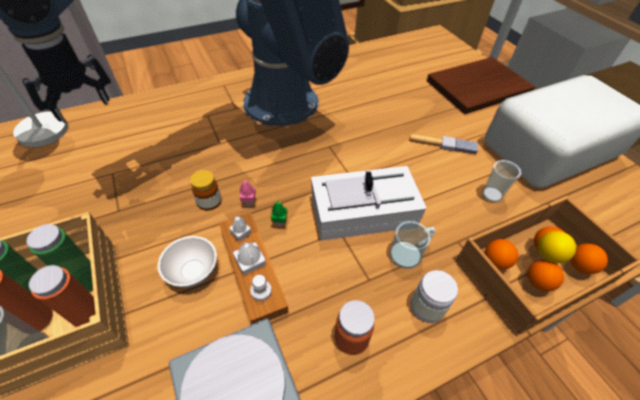

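```bash
cat > h.py <<'E'
from station import robot
import cv2,numpy as np
from scipy.spatial.transform import Rotation as R
def cam(n,s=None):
    i=robot.camera_info(n); f=200/np.tan(np.radians(i['vfov']/2))
    if n=='wrist':
        T=np.eye(4); T[:3,:3]=R.from_rotvec(s['tcp_rot']).as_matrix(); T[:3,3]=s['tool_pos']; E=T@i['T_tool_cam']
    else: E=i['extrinsics']
    return f,i['cx'],i['cy'],E
def ray(c,p):
    f,cx,cy,E=c; d=E[:3,:3]@np.array([(p[0]-cx)/f,(p[1]-cy)/f,1]); return E[:3,3],d/np.linalg.norm(d)
def atz(c,p,z):
    o,d=ray(c,p); return o+d*(z-o[2])/d[2]
def proj(c,P):
    f,cx,cy,E=c; q=E[:3,:3].T@(np.asarray(P,float)-E[:3,3]); return np.array([cx+f*q[0]/q[2],cy+f*q[1]/q[2]])
def tri(cs,ps):
    A=np.zeros((3,3));b=np.zeros(3)
    for c,p in zip(cs,ps):
        o,d=ray(c,p);M=np.eye(3)-np.outer(d,d);A+=M;b+=M@o
    return np.linalg.solve(A,b)
def totool(s,P):  # world point -> tool coords mm
    return R.from_rotvec(s['tcp_rot']).inv().apply(np.asarray(P)-s['tool_pos'])
E
python3 - <<'E'
from h import *
t=cam('top');s=cam('scene')
for n,a,z in [('knob',(263,203),134),('small',(396,227),92),('large',(397,193),98),('pusher',(397,161),88)]: print(n,atz(t,a,z).round(1))
for n,a in [('jc1',(223,165)),('jc2',(325,188)),('jc3',(306,248)),('jc4',(205,220))]: print(n,atz(t,a,80).round(1))
for n,a,b in [('knob',(263,203),(369,181)),('small',(397,225),(239,226)),('pusher',(397,159),(260,283)),('jug',(260,147),(408,243))]: print(n,tri([t,s],[a,b]).round(1))
x=robot.sense();print(R.from_rotvec(x['tcp_rot']).as_matrix().round(3))
a=cv2.imread('pics/top0.png')[140:260,195:435];cv2.imwrite('pics/topc.png',cv2.resize(a,None,fx=3.3,fy=3.3,interpolation=3))
E
```

```text
knob [523.8  19.5 134. ]
small [ 480.9 -280.9   92. ]
large [ 559.  -283.4   98. ]
pusher [ 638. -287.   88.]
jc1 [621.4 123.2  80. ]
jc2 [ 571.1 -117.7   80. ]
jc3 [430.4 -76.   80. ]
jc4 [490.5 156.9  80. ]
knob [526.7  21.8 117.6]
small [ 488.4 -288.8   66.5]
pusher [ 646.7 -291.8   73.1]
jug [677.7  44.1  50.3]
[[ 0.939  0.345 -0.   ]
 [ 0.345 -0.939  0.001]
 [ 0.    -0.001 -1.   ]]
```

View pics/topc.png

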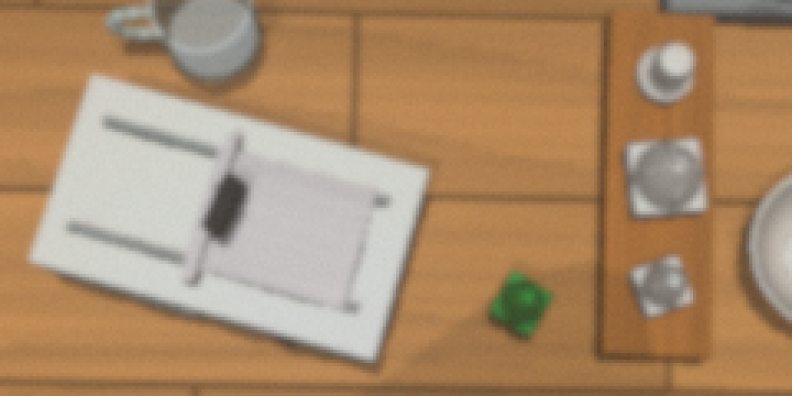

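```bash
cat >> h.py <<'E'
def plan(P,yaw,n=None):
    """print calls from the present pose to TCP P, tool pointing straight down, tool-x yaw (deg, world)"""
    s=robot.sense(); R0=R.from_rotvec(s['tcp_rot']); p0=s['tool_pos']; P=np.asarray(P,float)
    R1=R.from_euler('z',yaw,degrees=True)*R.from_euler('x',180,degrees=True)
    d=(R0.inv()*R1).as_rotvec(); L=np.abs(P-p0).max()
    n=n or int(max(np.ceil(np.linalg.norm(P-p0)/98),np.ceil(np.linalg.norm(d)/np.radians(50)),1))
    for k in range(n):
        Ra=R0*R.from_rotvec(d*k/n); st=(P-p0)/n
        print('T',(Ra.inv().apply(st)/100).round(4).tolist(),'W',(d/n/2/np.pi).round(4).tolist(),'rows>=',max(np.linalg.norm(st)/62.5,np.degrees(np.linalg.norm(d))/n/10.7).round(2))
E
python3 -c "
from h import *
plan([524,20,275],166.5)"
```

```text
T [0.7125, -0.5543, -0.0353] W [-0.0, -0.0, -0.0581] rows>= 1.95
T [0.8634, -0.2636, -0.0355] W [-0.0, -0.0, -0.0581] rows>= 1.95
T [0.9006, 0.0619, -0.0356] W [-0.0, -0.0, -0.0581] rows>= 1.95
T [0.8192, 0.3792, -0.0357] W [-0.0, -0.0, -0.0581] rows>= 1.95
T [0.63, 0.6465, -0.0358] W [-0.0, -0.0, -0.0581] rows>= 1.95
T [0.3578, 0.8288, -0.0359] W [-0.0, -0.0, -0.0581] rows>= 1.95
T [0.0385, 0.9019, -0.0359] W [-0.0, -0.0, -0.0581] rows>= 1.95
```

Emit:
apply_moves([
  {"translation": [0.7125,-0.5543,-0.035],"turn": [0,0,-0.058],"claw": 1},
  {"translation": [0.7125,-0.5543,-0.035],"turn": [0,0,-0.058],"claw": 1},
  {"translation": [0.7125,-0.5543,-0.035],"turn": [0,0,-0.058],"claw": 1},
])

```text
clock: 0.52
tool_pos: [238.1, -438.6, 253.9]
tcp_rot: [-2.941, -1.105, -0.0]
contact_force: [-0.7, 0.2, 0.4]
opening: 85.5
finger_force: 0.0
```

Emit:
apply_moves([
  {"translation": [0.8634,-0.2636,-0.035],"turn": [0,0,-0.058],"claw": 1},
  {"translation": [0.8634,-0.2636,-0.035],"turn": [0,0,-0.058],"claw": 1},
  {"translation": [0.8634,-0.2636,-0.035],"turn": [0,0,-0.058],"claw": 1},
])

```text
clock: 0.9
tool_pos: [285.6, -362.8, 257.4]
tcp_rot: [2.694, 1.616, -0.0]
contact_force: [-0.0, 0.1, 0.7]
opening: 85.2
finger_force: 0.0
```

Emit:
apply_moves([
  {"translation": [0.9,0.062,-0.035],"turn": [0,0,-0.058],"claw": 1},
  {"translation": [0.9,0.062,-0.035],"turn": [0,0,-0.058],"claw": 1},
  {"translation": [0.9,0.062,-0.035],"turn": [0,0,-0.058],"claw": 1},
])

```text
clock: 1.27
tool_pos: [333.4, -286.8, 260.8]
tcp_rot: [2.358, 2.076, -0.0]
contact_force: [-0.4, 0.2, 0.9]
opening: 85.5
finger_force: 0.0
```

Emit:
apply_moves([
  {"translation": [0.82,0.38,-0.035],"turn": [0,0,-0.058],"claw": 1},
  {"translation": [0.82,0.38,-0.035],"turn": [0,0,-0.058],"claw": 1},
  {"translation": [0.82,0.38,-0.035],"turn": [0,0,-0.058],"claw": 1},
])

```text
clock: 1.65
tool_pos: [381.4, -210.5, 264.3]
tcp_rot: [1.944, 2.467, -0.0]
contact_force: [-0.5, -1.3, 0.8]
opening: 85.1
finger_force: 0.0
```

Emit:
apply_moves([
  {"translation": [0.63,0.646,-0.035],"turn": [0,0,-0.058],"claw": 1},
  {"translation": [0.63,0.646,-0.035],"turn": [0,0,-0.058],"claw": 1},
  {"translation": [0.63,0.646,-0.035],"turn": [0,0,-0.058],"claw": 1},
])

```text
clock: 2.02
tool_pos: [429.3, -134.2, 267.7]
tcp_rot: [1.466, 2.778, -0.0]
contact_force: [-0.4, -0.6, -0.4]
opening: 85.5
finger_force: 0.0
```

Emit:
apply_moves([
  {"translation": [0.358,0.829,-0.035],"turn": [0,0,-0.058],"claw": 1},
  {"translation": [0.358,0.829,-0.035],"turn": [0,0,-0.058],"claw": 1},
  {"translation": [0.358,0.829,-0.035],"turn": [0,0,-0.058],"claw": 1},
])

```text
clock: 2.4
tool_pos: [477.2, -57.9, 271.0]
tcp_rot: [-0.94, -2.998, 0.001]
contact_force: [-0.1, 0.2, 0.4]
opening: 85.2
finger_force: 0.0
```

Emit:
apply_moves([
  {"translation": [0.0385,0.9,-0.035],"turn": [0,0,-0.058],"claw": 1},
  {"translation": [0.0385,0.9,-0.035],"turn": [0,0,-0.058],"claw": 1},
  {"translation": [0.0385,0.9,-0.035],"turn": [0,0,-0.058],"claw": 1},
  {"translation": [0.0385,0.9,-0.035],"turn": [0,0,-0.058],"claw": 1},
])

```text
clock: 2.9
tool_pos: [524.2, 17.4, 274.5]
tcp_rot: [-0.385, -3.117, 0.001]
contact_force: [-0.3, -0.3, 0.1]
opening: 85.3
finger_force: 0.0
```

```bash
cat >> h.py <<'E'
def shot(name):
    import pickle
    s=robot.sense(); im=robot.capture('wrist')[:,:,::-1]; cv2.imwrite(f'pics/{name}.png',im); pickle.dump(s,open(f'pics/{name}.pkl','wb'))
    print(s['clock'],s['tool_pos'].round(1),np.degrees(R.from_rotvec(s['tcp_rot']).as_euler('zyx')).round(2)); return s,im
def load(name):
    import pickle; return cam('wrist',pickle.load(open(f'pics/{name}.pkl','rb')))
E
python3 -c "
from h import *
shot('w1')"
```

```text
2.9 [524.2  17.4 274.5] [-1.6591e+02 -4.0000e-02  1.7998e+02]
```

View pics/w1.png

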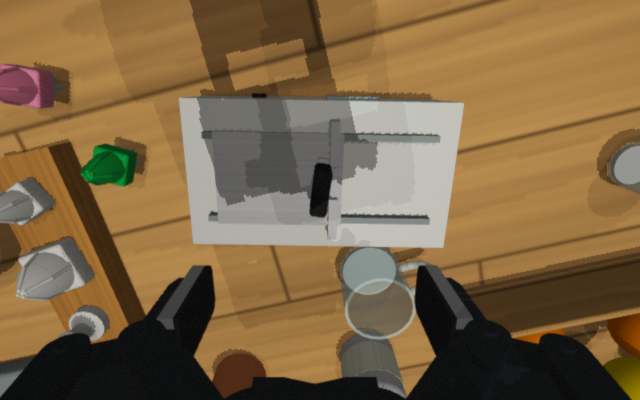

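```bash
python3 - <<'E'
from h import *
c=load('w1');t=cam('top')
C=np.array([atz(c,p,80) for p in [(180,97),(463,102),(444,247),(193,244)]])
print(C.round(1),C.mean(0).round(1),[np.linalg.norm(C[i]-C[(i+1)%4]).round(1) for i in range(4)],[np.degrees(np.arctan2(*(C[(i+1)%4]-C[i])[[1,0]])).round(1) for i in range(4)])
print(tri([c,t],[(321,190),(263,203)]))
im=cv2.imread('pics/w1.png')[90:250,170:470]
a=cv2.resize(im[10:150,90:240],None,fx=4,fy=4,interpolation=3)
cv2.imwrite('pics/w1c.png',a)
E
```

```text
[[ 428.6  -80.6   80. ]
 [ 493.   159.6   80. ]
 [ 629.2  125.1   80. ]
 [ 565.  -118.7   80. ]] [529.   21.4  80. ] [np.float64(248.6), np.float64(140.6), np.float64(252.0), np.float64(141.6)] [np.float64(75.0), np.float64(-14.2), np.float64(-104.8), np.float64(164.4)]
[525.89515926  21.04301412 128.13179261]
```

View pics/w1c.png

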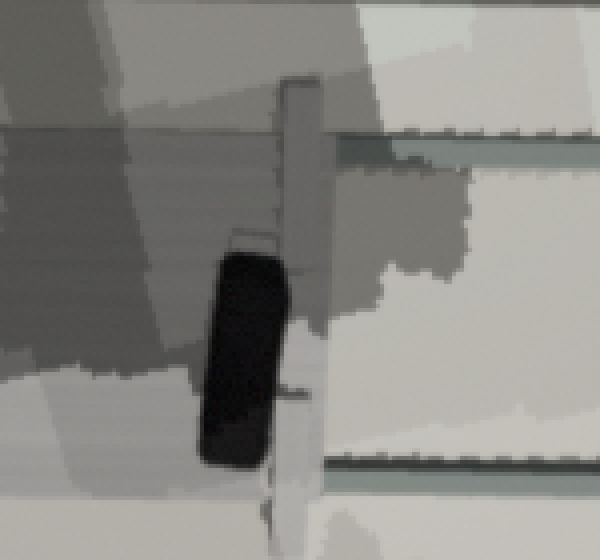

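```bash
python3 - <<'E'
from h import *
c=load('w1')
f=lambda u,v:(260+u/4,100+v/4)
A=atz(c,f(232,466),134);B=atz(c,f(254,253),104);B2=atz(c,f(254,253),134)
print(A,B,B2,np.linalg.norm((A-B)[:2]))
d=B-A;print(np.degrees(np.arctan2(d[1],d[0])))
l=atz(c,f(200,455),134);r=atz(c,f(267,455),134);print(np.linalg.norm(l-r))
mid=(A+B)/2
J=np.array([529,21.4]);y=np.radians(75.1);ex=np.array([np.sin(y),-np.cos(y)]);ey=np.array([np.cos(y),np.sin(y)])
for ang in (0,.15): print('model')
v=mid[:2]-J;print(mid,v@ex,v@ey)
G=atz(c,f(320,560),100);G2=atz(c,f(275,560),100);v=G[:2]-J;print('gate',v@ex,v@ey,(G2[:2]-J)@ey)
# project knob box for candidate centres
for off in (-4,-6,-8,-2,0):
  for a in (0.1,0.2):
    cc=J+off*ey; th=np.radians(-14.9)-a; bx=np.array([np.cos(th),np.sin(th)]);by=np.array([-np.sin(th),np.cos(th)])
    print(off,a,[((proj(c,[*(cc+sx*20*bx+sy*7*by),z])-[260,100])*4).round().tolist() for sx,sy,z in((-1,-1,104),(-1,1,104),(1,-1,134),(1,1,134))])
E
```

```text
[546.50538424  14.49218389 134.        ] [511.35748364  28.29887274 104.        ] [504.83859002  29.1324894  134.        ] 37.76240953559844
158.55426187529304
13.551340662251548
model
model
[528.93143394  21.39552831 119.        ] -0.06511078336775288 -0.021951912819134348
gate 54.92531985574619 19.396857249057653 8.86784303487752
-4 0.1 [[202.0, 244.0], [267.0, 251.0], [179.0, 468.0], [247.0, 475.0]]
-4 0.2 [[212.0, 242.0], [276.0, 256.0], [170.0, 463.0], [237.0, 477.0]]
-6 0.1 [[193.0, 244.0], [258.0, 251.0], [169.0, 467.0], [237.0, 475.0]]
-6 0.2 [[203.0, 242.0], [267.0, 256.0], [160.0, 463.0], [227.0, 477.0]]
-8 0.1 [[184.0, 244.0], [249.0, 251.0], [159.0, 467.0], [228.0, 475.0]]
-8 0.2 [[194.0, 242.0], [257.0, 256.0], [150.0, 463.0], [217.0, 476.0]]
-2 0.1 [[212.0, 244.0], [277.0, 252.0], [189.0, 468.0], [257.0, 475.0]]
-2 0.2 [[222.0, 243.0], [285.0, 256.0], [179.0, 463.0], [247.0, 477.0]]
0 0.1 [[221.0, 244.0], [286.0, 252.0], [199.0, 468.0], [267.0, 475.0]]
0 0.2 [[231.0, 243.0], [294.0, 256.0], [189.0, 463.0], [257.0, 477.0]]
```

```bash
python3 -c "
from h import *
plan([529,21.4,125],159.4)"
```

```text
T [-0.0188, 0.0252, 0.7483] W [-0.0, -0.0, 0.0091] rows>= 1.2
T [-0.0171, 0.026, 0.7484] W [-0.0, -0.0, 0.0091] rows>= 1.2
```

Emit:
apply_moves([
  {"translation": [-0.019,0.025,0.748],"turn": [0,0,0.009],"claw": 0.2},
  {"translation": [-0.019,0.025,0.748],"turn": [0,0,0.009],"claw": 0.2},
  {"translation": [-0.019,0.025,0.748],"turn": [0,0,0.009],"claw": 0.2},
  {"translation": [-0.019,0.025,0.748],"turn": [0,0,0.009],"claw": 0.2},
])

```text
clock: 3.45
tool_pos: [528.0, 20.9, 201.8]
tcp_rot: [0.462, 3.105, 0.0]
contact_force: [0.0, -0.9, 0.5]
opening: 51.0
finger_force: 0.0
```

Emit:
apply_moves([
  {"translation": [-0.017,0.026,0.748],"turn": [0,0,0.009],"claw": 0.2},
  {"translation": [-0.017,0.026,0.748],"turn": [0,0,0.009],"claw": 0.2},
  {"translation": [-0.017,0.026,0.748],"turn": [0,0,0.009],"claw": 0.2},
  {"translation": [-0.017,0.026,0.748],"turn": [0,0,0.009],"claw": 0.2},
])

```text
clock: 3.95
tool_pos: [530.6, 23.1, 127.2]
tcp_rot: [0.548, 3.09, 0.001]
contact_force: [0.3, -0.0, -0.6]
opening: 51.1
finger_force: 0.0
```

Emit:
apply_moves([
  {"translation": [0,0,0],"turn": [0,0,0],"claw": -1},
  {"translation": [0,0,0],"turn": [0,0,0],"claw": -1},
  {"translation": [0,0,0],"turn": [0,0,0],"claw": -1},
  {"translation": [0,0,0],"turn": [0,0,0],"claw": -1},
  {"translation": [0,0,0],"turn": [0,0,0],"claw": -1},
], force=40)

```text
clock: 4.58
tool_pos: [529.8, 22.5, 126.1]
tcp_rot: [0.548, 3.092, -0.002]
contact_force: [-2.7, -5.7, 7.6]
opening: 13.2
finger_force: 40.3
```

Emit:
apply_moves([
  {"translation": [0,0,0],"turn": [0,0,0.02],"claw": -1},
  {"translation": [0,0,0],"turn": [0,0,0.045],"claw": -1},
  {"translation": [0,0,0],"turn": [0,0,0.07],"claw": -1},
  {"translation": [0,0,0],"turn": [0,0,0.095],"claw": -1},
  {"translation": [0,0,0],"turn": [0,0,0.12],"claw": -1},
])

```text
clock: 5.2
tool_pos: [527.2, 18.5, 126.3]
tcp_rot: [1.636, 2.681, -0.021]
contact_force: [-24.5, -41.5, 28.0]
opening: 13.6
finger_force: 245.9
```

Emit:
apply_moves([
  {"translation": [0,0,0],"turn": [0,0,0.025],"claw": -1},
  {"translation": [0,0,0],"turn": [0,0,0.05],"claw": -1},
  {"translation": [0,0,0],"turn": [0,0,0.075],"claw": -1},
  {"translation": [0,0,0],"turn": [0,0,0.075],"claw": -1},
  {"translation": [0,0,0],"turn": [0,0,0.075],"claw": -1},
])

```text
clock: 5.82
tool_pos: [529.2, 23.2, 126.1]
tcp_rot: [-2.228, -2.214, 0.001]
contact_force: [-6.4, 0.1, 10.4]
opening: 13.2
finger_force: 56.6
```

```bash
python3 -c "
from h import *
s=robot.sense();print(s['ft_torque'],s['contact_force'],s['tool_pos']);print(R.from_rotvec(s['tcp_rot']).as_matrix().round(3))
plan(np.array([530.5,22.5,126])+67*np.array([.257,.966,0]),84)"
```

```text
[ 0.02312458  1.12005401 -0.10775174] [-6.38195802  0.09985647 10.42174309] [529.22165329  23.17077984 126.14274798]
[[ 0.006  1.    -0.001]
 [ 1.    -0.006 -0.   ]
 [-0.    -0.001 -1.   ]]
T [0.6417, 0.1809, 0.0013] W [-0.0001, 0.0, 0.0157] rows>= 1.07
```

Emit:
apply_moves([
  {"translation": [0.16,0.043,0],"turn": [0,0,0],"claw": -1},
  {"translation": [0.32,0.085,0],"turn": [0,0,0],"claw": -1},
  {"translation": [0.48,0.128,0],"turn": [0,0,0],"claw": -1},
  {"translation": [0.64,0.17,0],"turn": [0,0,0],"claw": -1},
  {"translation": [0.64,0.17,0],"turn": [0,0,0],"claw": -1},
])

```text
clock: 6.45
tool_pos: [545.4, 84.8, 125.8]
tcp_rot: [2.227, 2.216, -0.011]
contact_force: [-12.6, -22.4, 15.7]
opening: 13.2
finger_force: 57.6
```

Emit:
apply_moves([
  {"translation": [0.02,0.005,0],"turn": [0,0,0],"claw": -1},
  {"translation": [0.02,0.005,0],"turn": [0,0,0],"claw": -1},
])

```text
clock: 6.7
tool_pos: [545.5, 85.1, 125.7]
tcp_rot: [2.227, 2.215, -0.014]
contact_force: [-15.0, -33.7, 17.0]
opening: 13.4
finger_force: 57.8
```

Emit:
apply_moves([
  {"translation": [0,0,0],"turn": [0,0,0],"claw": -0.2},
  {"translation": [0,0,0],"turn": [0,0,0],"claw": -0.2},
  {"translation": [0,0,0],"turn": [0,0,0],"claw": -0.2},
])

```text
clock: 7.08
tool_pos: [547.5, 89.3, 125.3]
tcp_rot: [2.228, 2.215, 0.0]
contact_force: [-0.2, 0.5, -0.2]
opening: 34.3
finger_force: 0.0
```

Emit:
apply_moves([
  {"translation": [0,0,-0.8],"turn": [0,0,0],"claw": -0.2},
  {"translation": [0,0,-0.8],"turn": [0,0,0],"claw": 0.2},
  {"translation": [0,0,-0.8],"turn": [0,0,0],"claw": 1},
])

```text
clock: 7.45
tool_pos: [547.9, 89.3, 206.1]
tcp_rot: [2.227, 2.214, 0.003]
contact_force: [0.2, 0.6, -0.5]
opening: 68.0
finger_force: 0.0
```

```bash
python3 -c "
from h import *
plan([512,-60,280],84)"
```

```text
T [-0.7474, -0.1739, -0.3703] W [0.0002, -0.0, 0.0078] rows>= 1.36
T [-0.7552, -0.1373, -0.37] W [0.0002, -0.0, 0.0078] rows>= 1.36
```

Emit:
apply_moves([
  {"translation": [-0.63,-0.17,-0.1],"turn": [0,0,0],"claw": 1},
  {"translation": [-0.63,-0.17,-0.1],"turn": [0,0,0],"claw": 1},
])

```text
clock: 7.7
tool_pos: [528.9, 24.1, 214.0]
tcp_rot: [-2.23, -2.211, 0.003]
contact_force: [0.1, 1.0, 0.1]
opening: 85.7
finger_force: 0.0
```

Emit:
apply_moves([
  {"translation": [-0.63,-0.17,-0.1],"turn": [0,0,0],"claw": 1},
  {"translation": [-0.63,-0.17,-0.1],"turn": [0,0,0],"claw": 1},
  {"translation": [-0.63,-0.17,-0.1],"turn": [0,0,0],"claw": 1},
  {"translation": [-0.63,-0.17,-0.1],"turn": [0,0,0],"claw": 1},
])

```text
clock: 8.2
tool_pos: [512.7, -35.6, 224.4]
tcp_rot: [-2.226, -2.215, 0.001]
contact_force: [-1.2, -0.3, 0.8]
opening: 85.3
finger_force: 0.0
```

```bash
python3 - <<'E'
from h import *
s,im=shot('w2'); c=load('w2')
p=proj(c,[513.6,-36.6,87]);print(p)
u,v=int(p[0])-75,int(p[1])-75
print(u,v)
cv2.imwrite('pics/w2c.png',np.hstack([cv2.resize(im[max(v,0):max(v,0)+150,u:u+150],(500,500),interpolation=3),cv2.resize(im,(300,188)).__class__ and cv2.copyMakeBorder(cv2.resize(im,(300,188)),0,312,0,0,0)]))
E
```

```text
8.2 [512.7 -35.6 224.4] [-8.9700e+01 -6.0000e-02 -1.7998e+02]
[314.90068372 192.77852438]
239 117
```

View pics/w2c.png

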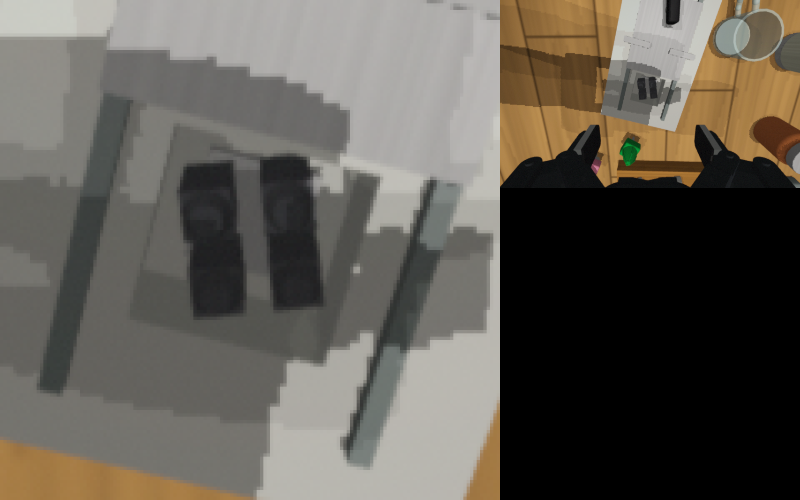

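Emit:
apply_moves([
  {"translation": [-0.8,0.0,0.7],"turn": [0,0,0],"claw": 1},
  {"translation": [-0.8,0.0,0.7],"turn": [0,0,0],"claw": 1},
  {"translation": [-0.8,0.0,0.7],"turn": [0,0,0],"claw": 1},
  {"translation": [-0.8,0.0,0.7],"turn": [0,0,0],"claw": 1},
])

```text
clock: 8.75
tool_pos: [512.5, -115.8, 155.5]
tcp_rot: [2.228, 2.215, 0.0]
contact_force: [0.0, 0.1, 0.1]
opening: 85.7
finger_force: 0.0
```

```bash
python3 - <<'E'
from h import *
s,im=shot('w3'); c=load('w3')
p=proj(c,[513.6,-36.6,87]);print(p)
plan([485,-285,205],89.7)
E
```

```text
8.75 [ 512.5 -115.8  155.5] [-8.9670e+01  1.0000e-02 -1.7999e+02]
[314.50755591  85.20764032]
T [-0.847, -0.1335, -0.2457] W [0.0001, 0.0, -0.0] rows>= 1.43
T [-0.847, -0.1337, -0.2457] W [0.0001, 0.0, -0.0] rows>= 1.43
```

Emit:
apply_moves([
  {"translation": [-0.85,-0.13,-0.25],"turn": [0,0,0],"claw": 1},
  {"translation": [-0.85,-0.13,-0.25],"turn": [0,0,0],"claw": 1},
  {"translation": [-0.85,-0.13,-0.25],"turn": [0,0,0],"claw": 1},
])

```text
clock: 9.18
tool_pos: [499.2, -202.2, 181.6]
tcp_rot: [2.228, 2.211, 0.001]
contact_force: [-0.1, 1.1, -0.3]
opening: 85.5
finger_force: 0.0
```

Emit:
apply_moves([
  {"translation": [-0.85,-0.13,-0.25],"turn": [0,0,0],"claw": 1},
  {"translation": [-0.85,-0.13,-0.25],"turn": [0,0,0],"claw": 1},
  {"translation": [-0.85,-0.13,-0.25],"turn": [0,0,0],"claw": 1},
  {"translation": [-0.85,-0.13,-0.25],"turn": [0,0,0],"claw": 1},
])

```text
clock: 9.68
tool_pos: [485.4, -284.8, 204.9]
tcp_rot: [-2.226, -2.215, -0.0]
contact_force: [-0.3, 0.1, -0.2]
opening: 85.4
finger_force: 0.0
```

```bash
python3 - <<'E'
from h import *
shot('w4')
E
```

```text
9.675 [ 485.4 -284.8  204.9] [-8.9710e+01 -2.0000e-02 -1.7996e+02]
```

Emit:
apply_moves([
  {"translation": [-0.7,0,0],"turn": [0,0,0],"claw": 1},
  {"translation": [-0.7,0,0],"turn": [0,0,0],"claw": 1},
  {"translation": [-0.7,0,0],"turn": [0,0,0],"claw": 1},
  {"translation": [-0.7,0,0],"turn": [0,0,0],"claw": 1},
])

```text
clock: 10.22
tool_pos: [484.8, -355.0, 205.0]
tcp_rot: [-2.227, -2.215, -0.0]
contact_force: [-0.1, 1.1, 0.8]
opening: 85.7
finger_force: 0.0
```

```bash
python3 - <<'E'
from h import *
shot('w5')
def crop(n,p,h,w=None):
    im=cv2.imread(f'pics/{n}.png'); u,v=max(int(p[0])-h,0),max(int(p[1])-h,0); a=im[v:v+2*h,u:u+2*h].astype(float)
    print(n,'u0',u,'v0',v,'scale',(w or 400)/(2*h)); return a
a=crop('w3',proj(load('w3'),[513.6,-36.6,87]),50,400)
g=np.clip(255*(a/255)**0.5,0,255).astype(np.uint8)
q=[485,-285,60]
b=crop('w4',proj(load('w4'),q),75,400).astype(np.uint8); d=crop('w5',proj(load('w5'),q),75,400).astype(np.uint8)
r=lambda x,w,h:cv2.resize(x,(w,h),interpolation=3)
full=cv2.imread('pics/w3.png')
out=np.zeros((600,800,3),np.uint8)
out[:400,:400]=r(g,400,400)
out[:400,400:]=r(d,400,400)
out[400:600,:320]=r(full,320,200); out[400:600,400:720]=r(cv2.imread('pics/w4.png'),320,200)
cv2.imwrite('pics/tile.png',out); cv2.imwrite('pics/w4c.png',r(b,400,400))
E
```

```text
10.225 [ 484.8 -355.   205. ] [-8.9710e+01 -3.0000e-02 -1.7996e+02]
w3 u0 264 v0 35 scale 4.0
w4 u0 238 v0 114 scale 2.6666666666666665
w5 u0 238 v0 23 scale 2.6666666666666665
```

View pics/tile.png

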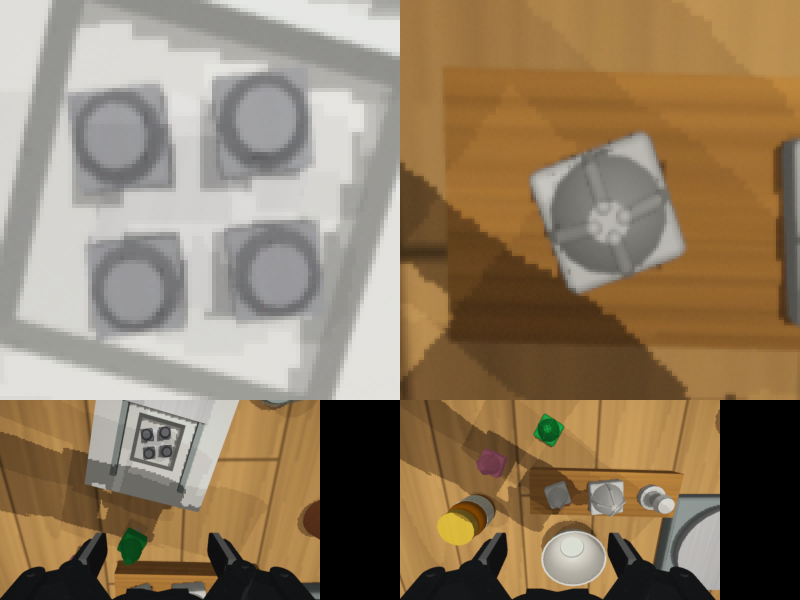

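View pics/w4c.png

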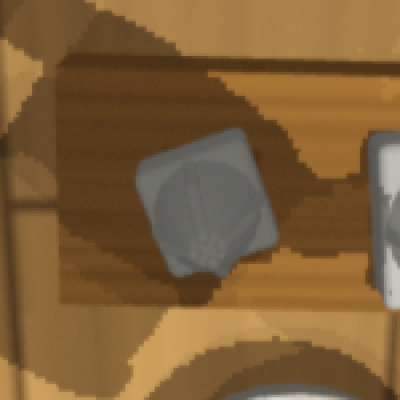

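```bash
python3 - <<'E'
from h import *
c3=load('w3');c2=load('w2');c5=load('w5')
S=lambda u,v:(264+u/4,35+v/4)
W=lambda u,v:(238+u/2.6667,23+v/2.6667)
print('socket',atz(c3,S(200,205),87).round(1))
P=[atz(c3,S(*q),87) for q in((69,90),(305,68),(322,314),(96,336))]
ang=lambda a,b:np.degrees(np.arctan2(b[1]-a[1],b[0]-a[0])).round(1)
print(np.mean(P,0).round(1),[ (np.linalg.norm(P[i]-P[(i+1)%4]).round(1),ang(P[i],P[(i+1)%4])) for i in range(4)])
for a,b in (((192,130),(208,280)),((130,212),(265,199))): print('slot',ang(atz(c3,S(*a),87),atz(c3,S(*b),87)))
# from w2: crop scale 3.333, origin (239,117); socket outer corners
U=lambda u,v:(239+u*.3,117+v*.3)
print('tri',tri([c3,c2],[S(200,205),U(252,237)]).round(1))
for z in (58,):
  P=[atz(c5,W(*q),z) for q in((130,183),(243,133),(285,247),(177,293))]
  print('reamer',np.mean(P,0).round(1),[(np.linalg.norm(P[i]-P[(i+1)%4]).round(1),ang(P[i],P[(i+1)%4])) for i in range(4)])
print('tip',atz(c5,W(207,219),92).round(1))
E
```

```text
socket [513.3 -37.1  87. ]
[513.1 -37.1  87. ] [(np.float64(30.3), np.float64(4.7)), (np.float64(30.7), np.float64(-84.7)), (np.float64(30.6), np.float64(-174.8)), (np.float64(31.0), np.float64(94.8))]
slot -83.9
slot 5.0
tri [513.3 -37.2  71.9]
reamer [ 487.1 -289.    58. ] [(np.float64(33.9), np.float64(22.5)), (np.float64(32.9), np.float64(-68.2)), (np.float64(33.4), np.float64(-157.4)), (np.float64(32.9), np.float64(112.7))]
tip [ 486.5 -288.2   92. ]
```

```bash
python3 - <<'E'
from h import *
c4=load('w4');c5=load('w5')
W=lambda u,v:(238+u/2.6667,23+v/2.6667)
V=lambda u,v:(238+u/2.6667,114+v/2.6667)
print('tip',tri([c5,c4],[W(207,219),V(207,247)]).round(1))
print('corner',tri([c5,c4],[W(285,247),V(278,245)]).round(1),tri([c5,c4],[W(177,293),V(174,278)]).round(1))
print('proj corners from w5 at58', [((proj(c4,atz(c5,W(*q),58))-[238,114])*2.6667).round() for q in((130,183),(243,133),(285,247),(177,293))])
plan([487,-288.6,135],112.4)
print(robot.sense()['joint_pos'])
E
```

```text
tip [ 486.7 -288.2   93.4]
corner [ 508.1 -297.2   66.1] [ 477.3 -310.6   58.5]
proj corners from w5 at58 [array([135., 184.]), array([239., 141.]), array([278., 238.]), array([178., 278.])]
T [0.6656, 0.0182, 0.702] W [-0.0, -0.0001, -0.063] rows>= 2.12
[-7.09731982e-01  4.90052448e-01  1.55885899e+00  1.67691893e-04
  1.09313294e+00 -7.04746213e-01]
```

```bash
python3 - <<'E'
from h import *
c4=load('w4');t=cam('top')
print(atz(c4,(346,312),50),atz(t,(447,216),50),'rim',atz(c4,(346,262),50))
plan([487,-288.6,140],22.4)
E
```

```text
[ 515.21955322 -408.51325998   50.        ] [ 514.24604456 -414.12117449   50.        ] rim [ 513.94937673 -355.93707062   50.        ]
T [0.3328, 0.0091, 0.326] W [-0.0, -0.0, 0.0935] rows>= 3.15
T [0.2821, -0.1769, 0.326] W [-0.0, -0.0, 0.0935] rows>= 3.15
```

Emit:
apply_moves([
  {"translation": [0.333,0.009,0.3],"turn": [0,0,0.0935],"claw": 0.3},
  {"translation": [0.333,0.009,0.3],"turn": [0,0,0.0935],"claw": 0.3},
  {"translation": [0.333,0.009,0.3],"turn": [0,0,0.0935],"claw": 0.3},
  {"translation": [0.333,0.009,0.3],"turn": [0,0,0.0935],"claw": 0.3},
])

```text
clock: 10.78
tool_pos: [485.9, -322.4, 175.3]
tcp_rot: [-2.773, -1.476, -0.0]
contact_force: [0.4, -0.1, -0.4]
opening: 55.4
finger_force: 0.0
```

Emit:
apply_moves([
  {"translation": [0.282,-0.177,0.3],"turn": [0,0,0.0935],"claw": 0.3},
  {"translation": [0.282,-0.177,0.3],"turn": [0,0,0.0935],"claw": 0.3},
  {"translation": [0.282,-0.177,0.3],"turn": [0,0,0.0935],"claw": 0.3},
  {"translation": [0.282,-0.177,0.3],"turn": [0,0,0.0935],"claw": 0.3},
  {"translation": [0.282,-0.177,0.3],"turn": [0,0,0.0935],"claw": 0.3},
])

```text
clock: 11.4
tool_pos: [486.9, -289.8, 145.3]
tcp_rot: [3.081, 0.616, 0.0]
contact_force: [0.1, -0.4, -1.0]
opening: 55.4
finger_force: 0.0
```

```bash
python3 - <<'E'
from h import *
plan([487,-288.6,60],22.4)
E
```

```text
T [0.006, -0.0109, 0.853] W [0.0, -0.0, 0.0006] rows>= 1.36
```

Emit:
apply_moves([
  {"translation": [0.006,-0.011,0.3],"turn": [0,0,0],"claw": 0.3},
  {"translation": [0.006,-0.011,0.6],"turn": [0,0,0],"claw": 0.3},
  {"translation": [0.006,-0.011,0.85],"turn": [0,0,0],"claw": 0.3},
  {"translation": [0.006,-0.011,0.85],"turn": [0,0,0],"claw": 0.3},
])

```text
clock: 11.9
tool_pos: [486.1, -288.2, 58.9]
tcp_rot: [-3.079, -0.612, 0.003]
contact_force: [-0.6, 0.0, 1.9]
opening: 55.5
finger_force: 0.0
```

Emit:
apply_moves([
  {"translation": [0,0,0],"turn": [0,0,0],"claw": -1},
  {"translation": [0,0,0],"turn": [0,0,0],"claw": -1},
  {"translation": [0,0,0],"turn": [0,0,0],"claw": -1},
  {"translation": [0,0,0],"turn": [0,0,0],"claw": -1},
], force=50)

```text
clock: 12.4
tool_pos: [487.6, -289.2, 61.6]
tcp_rot: [3.08, 0.609, 0.002]
contact_force: [-1.1, 0.8, 7.4]
opening: 34.9
finger_force: 50.3
```

Emit:
apply_moves([
  {"translation": [0,0,-0.15],"turn": [0,0,0],"claw": -1},
  {"translation": [0,0,-0.4],"turn": [0,0,0],"claw": -1},
  {"translation": [0,0,-0.65],"turn": [0,0,0],"claw": -1},
  {"translation": [0,0,-0.9],"turn": [0,0,0],"claw": -1},
  {"translation": [0,0,-0.9],"turn": [0,0,0],"claw": -1},
])

```text
clock: 13.02
tool_pos: [487.8, -289.3, 152.6]
tcp_rot: [3.079, 0.608, 0.005]
contact_force: [-0.4, -0.1, -2.0]
opening: 34.6
finger_force: 49.7
```

```bash
python3 - <<'E'
from h import *
plan([513.3,-37.1,155],95.1)
E
```

```text
T [0.3981, -0.7451, -0.0097] W [0.0002, 0.0, -0.0674] rows>= 2.27
T [0.6691, -0.5158, -0.0086] W [0.0002, 0.0, -0.0674] rows>= 2.27
T [0.8219, -0.1954, -0.008] W [0.0002, 0.0, -0.0674] rows>= 2.27
```

Emit:
apply_moves([
  {"translation": [0.398,-0.745,-0.03],"turn": [0,0,-0.0674],"claw": -1},
  {"translation": [0.398,-0.745,-0.03],"turn": [0,0,-0.0674],"claw": -1},
  {"translation": [0.398,-0.745,-0.03],"turn": [0,0,-0.0674],"claw": -1},
  {"translation": [0.398,-0.745,-0.03],"turn": [0,0,-0.0674],"claw": -1},
])

```text
clock: 13.52
tool_pos: [495.2, -204.3, 152.7]
tcp_rot: [-2.885, -1.242, 0.001]
contact_force: [0.1, 0.2, -0.7]
opening: 34.9
finger_force: 49.9
```

Emit:
apply_moves([
  {"translation": [0.669,-0.516,0],"turn": [0,0,-0.0674],"claw": -1},
  {"translation": [0.669,-0.516,0],"turn": [0,0,-0.0674],"claw": -1},
  {"translation": [0.669,-0.516,0],"turn": [0,0,-0.0674],"claw": -1},
  {"translation": [0.669,-0.516,0],"turn": [0,0,-0.0674],"claw": -1},
])

```text
clock: 14.02
tool_pos: [503.9, -120.7, 152.9]
tcp_rot: [-2.561, -1.819, 0.0]
contact_force: [-0.1, -0.3, -0.6]
opening: 34.7
finger_force: 50.0
```

Emit:
apply_moves([
  {"translation": [0.822,-0.195,0],"turn": [0,0,-0.0674],"claw": -1},
  {"translation": [0.822,-0.195,0],"turn": [0,0,-0.0674],"claw": -1},
  {"translation": [0.822,-0.195,0],"turn": [0,0,-0.0674],"claw": -1},
  {"translation": [0.822,-0.195,0],"turn": [0,0,-0.0674],"claw": -1},
  {"translation": [0.822,-0.195,0],"turn": [0,0,-0.0674],"claw": -1},
])

```text
clock: 14.65
tool_pos: [512.5, -37.1, 153.1]
tcp_rot: [-2.124, -2.315, 0.0]
contact_force: [-0.3, -0.3, -0.5]
opening: 34.8
finger_force: 50.0
```

```bash
python3 - <<'E'
from h import *
s,im=shot('w6');c=load('w6')
plan([513.3,-37.1,140],95.1)
m=R.from_rotvec(s['tcp_rot'])
P=lambda q:proj(c,s['tool_pos']+m.apply(q))
for n,q in (('tip',(0,0,-32)),('cornertop',(18,17.5,2.5)),('ct2',(18,-17.5,2.5)),('cb',(18,0,24.5)),('stem end',(12,0,45.5)),('stem end2',(10,0,50.5)),('s',(10,1,50.5))): print(n,P(q).round(1))
print('socket',proj(c,[513.3,-37.1,87]))
u,v=240,110
a=np.clip(255*(im[v:v+150,u:u+200]/255.)**.6,0,255).astype(np.uint8)
cv2.imwrite('pics/w6c.png',cv2.resize(a,None,fx=4,fy=4,interpolation=3))
E
```

```text
14.65 [512.5 -37.1 153.1] [-9.493e+01 -1.000e-02 -1.800e+02]
T [-0.0011, 0.008, 0.1309] W [-0.0, -0.0, -0.0004] rows>= 0.21
tip [312.6 344. ]
cornertop [356.7 246.4]
ct2 [269.3 246.3]
cb [313.1 225.3]
stem end [313.3 220.6]
stem end2 [313.3 220.6]
s [315.2 220.6]
socket [314.7430938  226.71597726]
```

View pics/w6c.png

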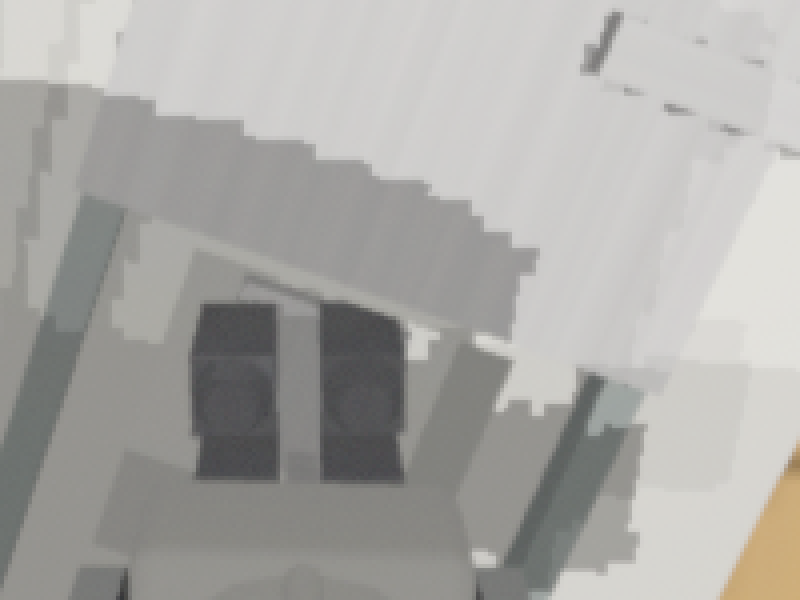

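Emit:
apply_moves([
  {"translation": [0.007,0.004,0.08],"turn": [0,0,0],"claw": -1},
  {"translation": [0.007,0.004,0.16],"turn": [0,0,0],"claw": -1},
  {"translation": [0.007,0.004,0.2],"turn": [0,0,0],"claw": -1},
  {"translation": [0.007,0.004,0.24],"turn": [0,0,0],"claw": -1},
])

```text
clock: 15.2
tool_pos: [512.9, -35.8, 128.8]
tcp_rot: [-2.12, -2.318, 0.0]
contact_force: [0.4, -1.4, -1.4]
opening: 35.3
finger_force: 50.0
```

Emit:
apply_moves([
  {"translation": [0,0,0.04],"turn": [0,0,0],"claw": -1},
  {"translation": [0,0,0.08],"turn": [0,0,0],"claw": -1},
  {"translation": [0,0,0.12],"turn": [0,0,0],"claw": -1},
  {"translation": [0,0,0.14],"turn": [0,0,0],"claw": -1},
])

```text
clock: 15.7
tool_pos: [512.8, -35.8, 114.9]
tcp_rot: [-2.12, -2.318, 0.0]
contact_force: [-0.2, -0.7, -0.6]
opening: 34.9
finger_force: 50.0
```

Sliding in freely; now to home and slowly against the spring.

Emit:
apply_moves([
  {"translation": [0,0,0.015],"turn": [0,0,0],"claw": -1},
  {"translation": [0,0,0.03],"turn": [0,0,0],"claw": -1},
  {"translation": [0,0,0.04],"turn": [0,0,0],"claw": -1},
  {"translation": [0,0,0.04],"turn": [0,0,0],"claw": -1},
], force=80)

```text
clock: 16.2
tool_pos: [513.0, -35.9, 111.4]
tcp_rot: [2.12, 2.318, 0.0]
contact_force: [-1.5, 0.5, 3.2]
opening: 34.2
finger_force: 83.9
```

Emit:
apply_moves([
  {"translation": [0,0,0.02],"turn": [0,0,0],"claw": -1},
  {"translation": [0,0,0.02],"turn": [0,0,0],"claw": -1},
  {"translation": [0,0,0.02],"turn": [0,0,0],"claw": -1},
])

```text
clock: 16.58
tool_pos: [513.0, -35.8, 109.4]
tcp_rot: [2.12, 2.318, 0.0]
contact_force: [-1.3, 0.1, 5.7]
opening: 33.7
finger_force: 84.2
```

Emit:
apply_moves([
  {"translation": [0,0,0.02],"turn": [0,0,0],"claw": -1},
  {"translation": [0,0,0.03],"turn": [0,0,0],"claw": -1},
  {"translation": [0,0,0.03],"turn": [0,0,0],"claw": -1},
])

```text
clock: 16.95
tool_pos: [513.1, -35.9, 106.6]
tcp_rot: [2.12, 2.318, 0.0]
contact_force: [-3.9, -0.1, 9.0]
opening: 34.0
finger_force: 84.9
```

Emit:
apply_moves([
  {"translation": [0,0,0.01],"turn": [0,0,0],"claw": -1},
  {"translation": [0,0,0.02],"turn": [0,0,0],"claw": -1},
  {"translation": [0,0,0.02],"turn": [0,0,0],"claw": -1},
])

```text
clock: 17.32
tool_pos: [513.4, -35.9, 106.2]
tcp_rot: [2.119, 2.317, 0.001]
contact_force: [-9.1, 1.1, 30.9]
opening: 34.0
finger_force: 87.6
```

Emit:
apply_moves([
  {"translation": [0,0,-0.007],"turn": [0,0,0],"claw": -1},
  {"translation": [0,0,-0.007],"turn": [0,0,0],"claw": -1},
  {"translation": [0,0,-0.007],"turn": [0,0,0],"claw": -1},
])

```text
clock: 17.7
tool_pos: [513.3, -35.9, 106.4]
tcp_rot: [2.119, 2.318, 0.001]
contact_force: [-6.9, 0.3, 23.6]
opening: 33.9
finger_force: 86.4
```

```bash
python3 - <<'E'
from h import *
shot('w7')
E
```

```text
17.7 [513.3 -35.9 106.4] [-9.5110e+01  7.0000e-02  1.7998e+02]
```

View pics/w7.png

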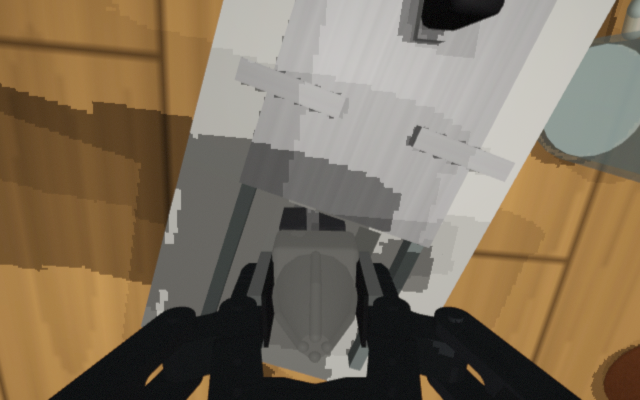

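```bash
python3 -c "
from station import robot
print(robot.finish_job())"
```

```text
the job is handed in; nothing more can be done
None
```

I handed the job in at about 18 s, though no verdict came back: knob turned about 1.3 rad, guard slid to its stop, small reamer home in the drive and still held pressed to the bottom with a push of about 24 N.

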